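# Park a freshly coated pattern roller with a push paddle

## Robot

A 6-joint arm with a two-finger parallel gripper is mounted at the origin on a cart in front of the work surface, level with it; the furniture and walls round the work are solid. World frame = base frame: x ahead of the robot, y to its left, z up, the work surface at z = 0. Lengths are in mm, angles in degrees, forces in N, time in s.
With the tool pointing down it reaches from about 325 to 925 mm from the base axis. Payload 3.1 kg.
Tool frame: the origin (TCP) lies at the very end of the fingers, on their centre line; the grasp point (between the pads) lies grasp_offset behind it (grasp_offset is the distance from the TCP to the grasp point, in mm); z points along the fingers, x is the direction in which the jaws open and shut, and the axes are right-handed (so a half turn about z gives the same grasp; the last joint's range is limited). The gripper opens to 85 mm and grips with 20 to 120 N. Pads are 22 mm wide; open, the fingers measure 114 mm over their backs; the gripper's body (76 mm by 85 mm) begins 54 mm behind the grasp point. The pads swing forward as they close: fully open they stand 13 mm farther back than shut.
Start: joints at [-78.736, 12.427, 92.441, -0, 75.132, -6.429], TCP at [189.968, -595.442, 206.1] pointing down, gripper open.
Joint ranges: [-157.48, 157.48], [-44.54, 120.13], [17.64, 146.25], [-64.5, 244.5], [7.68, 150.69], [-147.95, 147.95]. Speed limits (degrees/s): [159.86, 159.86, 180, 180, 180, 180].

## Interface

Orientations are given as [roll, pitch, yaw] about the fixed x, y, z axes, in that order (R = Rz(yaw) Ry(pitch) Rx(roll)).
In Python, from station import * gives the robot as it stands. Calls block until the motion is done:
- goto(position, orientation): joint-space move of the TCP to a pose.
- move_l(position, attitude=None, speed=150): straight line of the TCP; attitude=None keeps the orientation; speed is the mean speed in mm/s.
- move_j(angles): joint-space move.
- grip(opening, squeeze=None): finger opening in mm; squeeze is the grip in N (None keeps the last); returns when the fingers have stopped.
- wait(seconds).
- solve_ik(position, orientation): joint angles nearest the present ones, or None.
- get_obs(): the state.
- get_image(name): name is "side" or "top"; returns the picture (384x512x3 uint8, red, green, blue); there is no depth.
- get_calibration(name): a dict with "fx", "fy", "cx", "cy" (pixels), "R" (3x3) and "t" (3): a world point X has camera coordinates R X + t. Camera axes: x right, y down, z forward; pixel columns grow to the right and rows downward; lengths in mm; the calibration is good to about 2 mm. A picture is of the moment at which its call begins. get_calibration takes no time and is no camera call.
A pose or a line that the arm cannot do raises Unreachable and nothing moves.
- sign_off(): hands the job in, once; it reports no verdict.
Trained networks look in the newest picture that a camera, given by its name, has taken for a name from the list of things; names that differ only in an ending like _2 or _b are one class to them, and where a whole thing is asked for, a point or a joint stands for the part that bears it (a point fixed in the world has none). Each returns a list of dicts, best first, with "score" (0 to 1); they miss things now and then, are a little off and sometimes report something else, mostly with a low value. They report only what shows in the picture. A call takes as long as a camera call. They do not tell look-alikes from the thing itself.
- spot_in(name, camera): "extent" ([centre column, centre row, width, height] in pixels, round what is visible of it).
- regions_of(name, camera): "region" (384x512 bool, what is visible of it) and "extent" ([centre column, centre row, width, height] in pixels, round what is visible of it).
The state is a dict: "t": time; "joint_pos": joint angles; "qvel": joint speeds; "effort": joint torques, N m; "tcp_pos": TCP position; "ee_rot": TCP orientation; "wrist_force": force on the tool from outside, world axes, zero at the start; "moment": the same for the moment, N m; "grip_width": finger opening in mm.
Only numpy, scipy, OpenCV 4.12 (cv2) and the standard library are available. Lean on these libraries where they do the work, as an engineer would, in place of code of your own. Each camera call takes 0.05 s, during which the arm holds its last target. There are 200 camera calls.

## Task

The pattern roller on the sloping rack is freshly coated, so do not touch it with the fingers. Take the wooden paddle from its cork mat and use it to roll the roller gently up the track, over the little steel bead, and press it lightly home against the sprung pad of the end stop for a moment, never with a heavy push, so that it stays parked between bead and pad. Then stand the paddle upright in the middle of its cork mat again, let go, and leave the other things where they are.

Things in the scene. Friction and masses are not known exactly. Their poses are not given: they have to be found in the camera images.
- rack: Wooden rack with a sloping track, fixed, 320 long x 92 mm wide. Origin: centre of its underside, on the table; x = level direction UPHILL along the track, y across, z up. The flat track floor rises 4 degrees towards +x and lies 30 mm above the table at the origin. Side rails 10 mm above the floor, 68 mm apart inside. A roller left loose on the slope rolls back down.
- low_bead (a point): On the track floor at the low end, in the middle of the brass bead (8 mm high, across the floor, 125 mm downhill of the rack's centre) that keeps the roller from rolling off. 35 mm further down the track ends, open.
- stop_first (a point): Point on the track floor, 20 mm downhill of the rack's centre: the lowest place where the end stop's steel bead (2.5 mm high, across the floor) can be. The grey end stop is clamped so that its bead is 0 to 95 mm uphill of here, differently each time and not reported: see it or feel for it. Lifting the roller over the bead takes 1 to 4 N of push; it then drops into the bay behind, which fits it with 1 mm of play.
- stop_last (a point): Point on the track floor, 75 mm uphill of the rack's centre: the highest place where the steel bead can be. On the same end stop, 35 mm uphill of the bead, is a black rubber pad, 9 to 35 mm above the floor, on springs: 2.8 N per mm, 6 mm of travel, then solid. Behind it a grey block, 37 mm high, with a black clamp knob up to 51 mm. The stop does not slide.
- roller: Pattern roller, terracotta with blue bands, freshly coated: 44 mm diameter, 54 mm long (62 over its hubs), about 0.25 kg. Lies across the track, its y axis along the rack's y; at the start it rests against the brass bead at the low end. Origin: its centre, on its axis, 22 mm from the track floor; its x and z axes turn as it rolls.
- paddle: Wooden push paddle, about 0.14 kg, standing upright on the cork mat. Origin: centre of its underside; z up. Dark foot block 26 (x) x 50 (y) x 32 (z) mm with two equal, flat, waxed and slippery faces that look to +x and -x; on it a pale stem to hold, 20 (x) x 28 (y) mm, from z = 32 to 88 mm. Either face may push.
- mat: Square cork mat 90 x 90 x 4 mm, fixed to the table, the paddle's place. Origin: centre of its underside.
- jar_1: Bystander: jar with an orange-red lid, 64 mm diameter, 82 mm high, loose. Origin: centre of its underside.
- bisque_cup: Bystander: pale bisque cup, 66 mm diameter, 74 mm high, loose. Origin: centre of its underside.
- slip_beaker: Bystander: grey beaker, 69 mm diameter, 92 mm high, loose. Origin: centre of its underside.
There are look-alikes about, which are no part of the job. What is shaped like the paddle but red is not meant.

How it is judged:
By the outcome, as a careful person would: the job done as asked, in the order asked, and still so for the second after the job is handed in, with the robot touching nothing.
It also fails if it takes over 67 s, if anything falls off the work surface, if the arm or the gripper's body presses on something with over 40 N, if the wrist force passes 120 N, or if a joint passes its speed limit or range.

## Working session

There is one attempt and no reset: what is moved stays moved. The work goes in short steps, each a Python script; the robot and the scene stay as the last script left them, time stands still between calls to the robot, and variables do not carry over. Pictures are saved under pics/ and viewed, about 8 in all and at most 12, crops included, and the job is handed in when it is done.

```bash
ls; mkdir -p pics
python3 - <<'E'
from station import *
import cv2,numpy as np
for c in("top","side"):
    im=get_image(c); cv2.imwrite(f"pics/{c}0.png",im[:,:,::-1])
    k=get_calibration(c); print(c,{a:np.round(v,3).tolist() for a,v in k.items()})
    for n in("rack","roller","paddle","mat","low_bead","jar_1","bisque_cup","slip_beaker"):
        try: print(n,[(round(d["score"],2),np.round(d["extent"]).tolist()) for d in spot_in(n,c)])
        except Exception as e: print(n,e)
a=cv2.imread("pics/top0.png");b=cv2.imread("pics/side0.png")
print(get_obs())
E
```

```text
pics
top {'fx': 409.048, 'fy': 409.048, 'cx': 268.115, 'cy': 192.995, 'R': [[-0.017, -1.0, 0.002], [-0.981, 0.016, -0.194], [0.194, -0.005, -0.981]], 't': [-9.224, 569.75, 1172.759]}
rack [(0.82, [225.0, 213.0, 107.0, 55.0])]
roller [(0.76, [256.0, 202.0, 14.0, 21.0])]
paddle [(0.56, [342.0, 259.0, 11.0, 20.0]), (0.44, [340.0, 217.0, 11.0, 14.0])]
mat [(0.91, [337.0, 218.0, 32.0, 33.0])]
low_bead [(0.68, [226.0, 209.0, 111.0, 55.0])]
jar_1 [(0.81, [159.0, 268.0, 31.0, 24.0])]
bisque_cup [(0.8, [276.0, 133.0, 22.0, 22.0])]
slip_beaker [(0.92, [368.0, 162.0, 23.0, 31.0])]
side {'fx': 413.738, 'fy': 413.738, 'cx': 251.664, 'cy': 198.2, 'R': [[0.993, -0.12, 0.013], [-0.067, -0.643, -0.763], [0.1, 0.757, -0.646]], 't': [-545.371, 75.442, 1114.365]}
rack [(0.63, [241.0, 182.0, 60.0, 81.0])]
roller [(0.61, [250.0, 196.0, 22.0, 20.0])]
paddle [(0.9, [186.0, 268.0, 24.0, 33.0]), (0.87, [242.0, 268.0, 22.0, 32.0])]
mat [(0.79, [240.0, 276.0, 43.0, 34.0]), (0.61, [240.0, 182.0, 67.0, 83.0])]
low_bead [(0.6, [238.0, 183.0, 69.0, 81.0])]
jar_1 [(0.8, [182.0, 146.0, 21.0, 32.0]), (0.5, [239.0, 182.0, 67.0, 84.0])]
bisque_cup [(0.83, [332.0, 208.0, 22.0, 33.0])]
slip_beaker [(0.64, [324.0, 289.0, 38.0, 47.0])]
{'t': 0.9, 'joint_pos': array([-7.87339842e+01,  1.24258496e+01,  9.24394489e+01,  2.76270568e-03,
        7.51326791e+01, -6.42697608e+00]), 'qvel': array([ 0.00368258,  0.04445509, -0.05947926,  0.00933887, -0.0006212 ,
        0.00058885]), 'effort': array([ 9.44117164e-04, -3.96882105e+01, -3.04258454e+01, -1.54475269e-04,
        5.63714530e-04,  1.87758118e-06]), 'tcp_pos': array([ 190.00548717, -595.44526909,  206.13191527]), 'ee_rot': array([-1.79997573e+02, -2.30850635e-03, -7.23077170e+01]), 'wrist_force': array([-0.0337099 , -0.89096551,  0.23235267]), 'moment': array([0.00226142, 0.00300989, 0.0591734 ]), 'grip_width': 85.26388301116953}
```

Run:
```python
import cv2,numpy as np
a=cv2.imread("pics/top0.png");b=cv2.imread("pics/side0.png")
cv2.imwrite("pics/a.png",cv2.resize(a[110:300,130:396],None,fx=3,fy=3,interpolation=cv2.INTER_CUBIC))
cv2.imwrite("pics/b.png",cv2.resize(b[120:320,150:360],None,fx=3,fy=3,interpolation=cv2.INTER_CUBIC))
```

```text
(no output)
```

View pics/a.png

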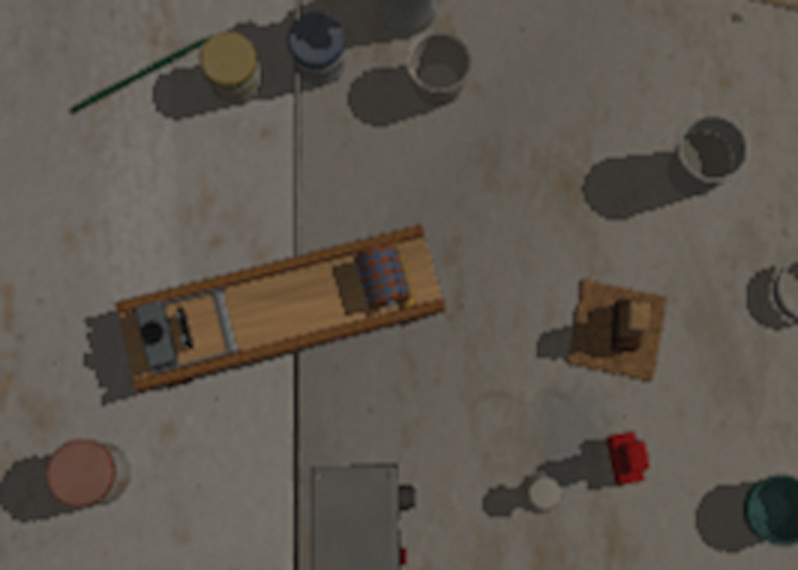

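View pics/b.png

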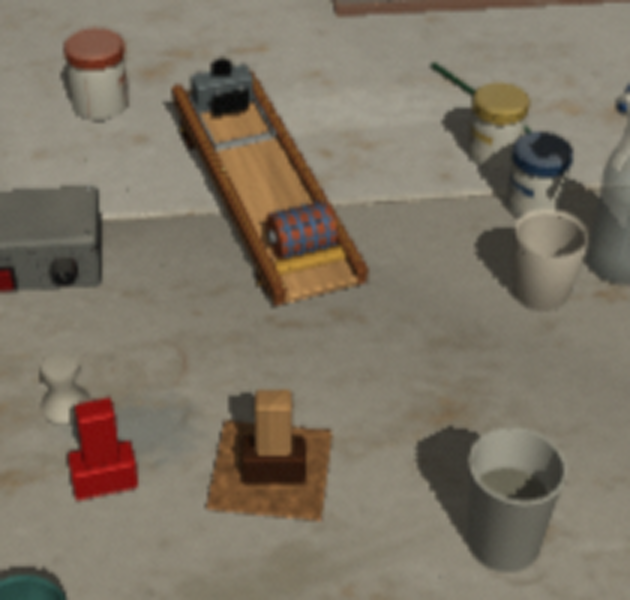

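Paddle candidates:
- Top (340,217) / side (242,268): pale stem on a dark foot, standing on the cork mat. This fits the description.
- Top (342,259) / side (186,268): red, off the mat. This is the look-alike.

The enlarged crops above confirm it. The end stop's steel bead shows at crop px (227,322) in the top view and (243,140) in the side view. Uphill is towards the left in the top view, which is about world +y.

```bash
cat > fit.py <<'E'
from station import *
import cv2,numpy as np
from scipy.optimize import least_squares,minimize
C={c:get_calibration(c) for c in("top","side")}
def proj(c,P):
    k=C[c];q=np.asarray(P,float)@np.array(k["R"]).T+np.array(k["t"])
    return np.c_[k["fx"]*q[:,0]/q[:,2]+k["cx"],k["fy"]*q[:,1]/q[:,2]+k["cy"]]
def place(p,P,z0=0):
    a=np.radians(p[2]);c,s=np.cos(a),np.sin(a);P=np.asarray(P,float)
    return np.c_[p[0]+c*P[:,0]-s*P[:,1],p[1]+s*P[:,0]+c*P[:,1],P[:,2]+z0]
def box(x,y,z0,z1):return [[i*x/2,j*y/2,z] for i in(-1,1) for j in(-1,1) for z in(z0,z1)]
PAD=[box(26,50,0,32),box(20,28,32,88)];MAT=[box(90,90,0,4)]
S=8
def render(c,p,hulls,z0):
    m=np.zeros((384,512),np.float32);M=None
    q=[proj(c,place(p,h,z0)) for h in hulls];al=np.vstack(q);o=np.floor(al.min(0))-4;w=np.ceil(al.max(0)-o).astype(int)+6
    b=np.zeros((w[1]*S,w[0]*S),np.uint8)
    for h in q: cv2.fillConvexPoly(b,cv2.convexHull((((h-o+.5)*S)).astype(np.int32)),1)
    d=cv2.resize(b.astype(np.float32),(int(w[0]),int(w[1])),interpolation=cv2.INTER_AREA)
    x,y=o.astype(int);m[y:y+w[1],x:x+w[0]]=d
    return m
def silfit(masks,hulls,z0,p0,cams=("top","side")):
    f=lambda p:sum(np.abs(render(c,p,hulls,z0)-masks[c]).sum() for c in cams)
    best=None
    for dy in(-12,0,12):
        x0=np.array(p0)+[0,0,dy];sim=np.vstack([x0,x0+[6,0,0],x0+[0,6,0],x0+[0,0,8]])
        r=minimize(f,x0,method="Nelder-Mead",options=dict(initial_simplex=sim,xatol=.05,fatol=.05))
        if best is None or r.fun<best.fun:best=r
    return best
def ground(c,uv,z):
    k=C[c];R=np.array(k["R"]);t=np.array(k["t"]);d=R.T@[(uv[0]-k["cx"])/k["fx"],(uv[1]-k["cy"])/k["fy"],1];o=-R.T@t
    return o+d*(z-o[2])/d[2]
E
python3 - <<'E'
from fit import *
import station;print(getattr(station,"grasp_offset",None),get_obs().get("grasp_offset"))
T=lambda L,o:np.array(L)/3.+o-0.33
rt=T([(118,305),(420,227),(445,308),(137,388)],(130,110)); rs=T([(177,88),(367,275),(278,300),(253,72)],(150,120))
t4=np.tan(np.radians(4));cor=lambda x,y:[x,y,40+x*t4]
Pt=[cor(160,-46),cor(-160,-46),cor(-160,46),cor(160,46)]
Ps=[cor(160,46),cor(-160,-46),cor(-160,46),cor(160,-46)]
g=ground("top",(225,213),40);print("rack guess",g)
f=lambda p,cs=("top","side"):np.concatenate([(proj(c,place(p,P))-o).ravel() for c,P,o in(("top",Pt,rt),("side",Ps,rs)) if c in cs])
r=least_squares(f,[g[0],g[1],104]);print("rack",r.x,np.round(f(r.x).reshape(-1,2),1).tolist())
for c in C: print(c,least_squares(lambda p:f(p,(c,)),r.x).x)
# bead on floor
for c,uv in(("top",T([(227,322)],(130,110))[0]),("side",T([(243,140)],(150,120))[0])):
    w=ground(c,uv,33);
    for _ in range(5):
        a=np.radians(r.x[2]);lx=(w[:2]-r.x[:2])@[np.cos(a),np.sin(a)];w=ground(c,uv,32.5+lx*t4)
    print("bead",c,lx)
pm,mm={},{}
for c,pp in(("top",(340,217)),("side",(242,268))):
    near=lambda L,p:min(L,key=lambda d:np.hypot(d["extent"][0]-p[0],d["extent"][1]-p[1]))
    d=near(regions_of("paddle",c),pp);pm[c]=d["region"].astype(np.float32)
    m=near(regions_of("mat",c),(337,218) if c=="top" else (240,276));mm[c]=m["region"].astype(np.float32)
    print(c,d["extent"],d["region"].sum(),m["extent"],m["region"].sum())
g=ground("top",(340,217),40);print(g)
for cs in(("top","side"),("top",),("side",)):
    b=silfit(pm,PAD,4,[g[0],g[1],90],cs);print("paddle",cs,b.x,b.fun)
# mat: ignore pixels covered by the paddle -> fill hull
for c in mm:
    u=np.maximum(mm[c],0).astype(np.uint8);n=cv2.findNonZero(u);h=cv2.convexHull(n);z=np.zeros_like(u);cv2.fillConvexPoly(z,h,1);mm[c]=z.astype(np.float32)
for cs in(("top","side"),("top",),("side",)):
    b=silfit(mm,MAT,0,[g[0],g[1],80],cs);print("mat",cs,b.x,b.fun)
for c in C:
    im=get_image(c)[:,:,::-1].copy();k=4
    x0,y0=(306,190) if c=="top" else (205,235)
    I=cv2.resize(im[y0:y0+66,x0:x0+80],None,fx=8,fy=8,interpolation=cv2.INTER_CUBIC)
    cv2.imwrite(f"pics/p_{c}.png",I)
A=np.hstack([cv2.imread("pics/p_top.png"),cv2.imread("pics/p_side.png")]);cv2.imwrite("pics/p.png",cv2.resize(A,(800,330)))
E
```

```text
18.700000000000003 None
rack guess [513.34781663 112.16814686  40.        ]
rack [519.25171451 113.64250369 104.23691323] [[-0.5, -1.7], [2.0, -1.4], [1.6, 0.1], [-0.1, 0.5], [-1.9, -0.4], [0.6, -1.3], [-1.3, -1.7], [-0.0, -0.5]]
top [517.53646633 115.7542199  104.53239426]
side [520.78762514 108.79049282 103.83171865]
bead top 60.392872059164226
bead side 61.484460523002134
top [341.6, 217.7, 11.5, 14.6] 175 [337.9, 217.3, 31.5, 30.5] 717
side [241.2, 267.0, 25.2, 32.6] 512 [239.7, 277.6, 41.2, 29.5] 725
[ 495.47833044 -233.82402011   40.        ]
paddle ('top', 'side') [ 494.85715989 -233.58604168   84.60663506] 98.953125
paddle ('top',) [ 494.41083637 -234.0945799    80.97876711] 32.953125
paddle ('side',) [ 494.98811754 -233.41514473   84.12042332] 63.859375
mat ('top', 'side') [ 493.62053308 -226.79208851   77.6443758 ] 142.5
mat ('top',) [ 495.3937562  -226.66933879   79.09051419] 75.65625
mat ('side',) [ 492.53601274 -226.64882551   77.65735514] 54.296875
```

View pics/p.png

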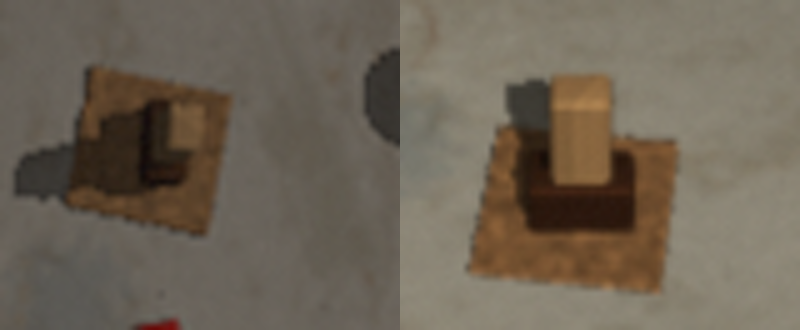

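The close-up shows the wooden paddle on the mat. Mat corners are at top crop (88,66),(232,95),(207,235),(68,205) and side crop (500,125),(678,142),(662,292),(468,270). Next I refine the mat from these corners, then grasp.

```bash
cat >> fit.py <<'E'
from scipy.spatial.transform import Rotation as Rot
RACK=np.array([519.25,113.64,104.2]);PD=np.array([494.85,-233.6,84.3]);GZ=38.0 # TCP above paddle underside
t4=np.tan(np.radians(4))
def pose_rack(x,h):
    "TCP pose with paddle underside centre at track x, h above floor, tilted with the track"
    R=Rot.from_euler("z",RACK[2],degrees=True)*Rot.from_euler("y",-4,degrees=True)
    b=np.r_[RACK[:2],0]+Rot.from_euler("z",RACK[2],degrees=True).apply([x,0,30+x*t4])
    p=b+R.apply([0,0,h+GZ]);T=R*Rot.from_euler("z",-90,degrees=True)*Rot.from_euler("x",180,degrees=True)
    return p.tolist(),T.as_euler("xyz",degrees=True).tolist()
E
python3 - <<'E'
from fit import *
ct=(np.array([(88,66),(232,95),(207,235),(68,205)])/5+(306,190)-.4)
cs=(np.array([(100,125),(278,142),(262,292),(68,270)])/5+(205,235)-.4)
q=[[45,45,4],[-45,45,4],[-45,-45,4],[45,-45,4]]  # order rotated by search
best=None
for c,o in(("top",ct),("side",cs)):
  bb=None
  for k in range(4):
    for fl in(1,-1):
      Q=np.roll(q,k,axis=0)[::fl]
      r=least_squares(lambda p:(proj(c,place(p,Q))-o).ravel(),[494,-227,78])
      if bb is None or r.cost<bb.cost:bb=r
  print(c,bb.x,bb.cost)
ori=[180,0,PD[2]-90]
goto([PD[0],PD[1],150],ori);grip(60,40)
move_l([PD[0],PD[1],4+GZ],ori,120)
print(get_obs()["wrist_force"]);grip(0,40);o=get_obs();print(o["grip_width"],o["wrist_force"])
move_l([PD[0],PD[1],4+GZ+40],None,80);wait(.3);o=get_obs();print(o["t"],o["grip_width"],o["wrist_force"],o["tcp_pos"],o["ee_rot"])
c=[get_image(c)[:,:,::-1] for c in C]
I=np.hstack([cv2.resize(c[0][180:250,300:390],None,fx=4.4,fy=4.4,interpolation=2),cv2.resize(c[1][215:285,200:290],None,fx=4.4,fy=4.4,interpolation=2)]);cv2.imwrite("pics/g.png",I)
print(pose_rack(-185,11),solve_ik(*pose_rack(-185,60)),solve_ik(*pose_rack(40,11)))
E
```

```text
top [ 492.63417517 -225.55373558  -12.35818251] 0.47835660535993163
side [ 493.95489944 -226.78270619  256.69377394] 0.15555926339344756
[0.03442809 0.28369215 0.22202384]
26.8608339334526 [0.65062619 0.26602654 3.66296548]
5.7083 27.19130858254659 [-0.11924538 -0.3857937  -1.2847288 ] [ 494.43318593 -233.35579475   81.38006296] [-1.79968341e+02  6.03089448e-02 -5.70408851e+00]
([565.4703435204709, -69.0210190963206, 65.94417825318196], [-176.0, 0.0, 14.20000000000002]) [-16.32981797  12.44186627 102.93683834   3.75102194  66.70036504
 -32.0764672 ] [  6.23782763   9.43116745 110.58885875   4.54756768  60.61224364
 -10.21649963]
```

View pics/g.png

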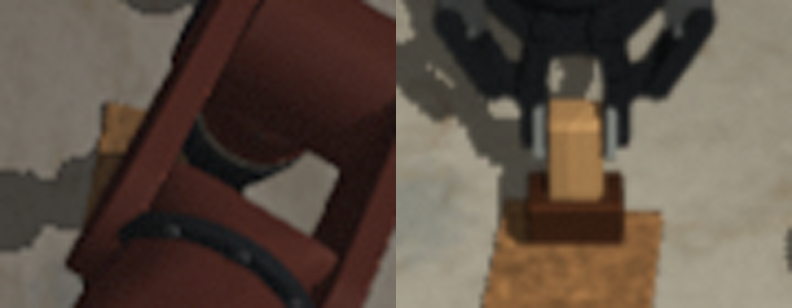

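Paddle is held squarely and clear of the mat. Next I carry it behind the roller and roll gently up to short of the bead, logging force.

```bash
cat >> fit.py <<'E'
U=Rot.from_euler("z",RACK[2],degrees=True).apply([np.cos(np.radians(4)),0,np.sin(np.radians(4))])
def force(n=3):
    f=[]
    for _ in range(n): f.append(get_obs()["wrist_force"]);wait(.02)
    return -np.mean(f,0)@U   # positive: pushing uphill
E
python3 - <<'E'
from fit import *
p=get_obs()["tcp_pos"];move_l([p[0],p[1],150],None,200)
goto(*pose_rack(-195,70));move_l(*pose_rack(-185,11),100);wait(.3)
b=np.mean([force() for _ in range(4)]);print("base",b,get_obs()["t"])
open("base","w").write(str(b))
x=-185;tr=[]
while x<-5:
    x+=5 if x<-115 else 15
    move_l(*pose_rack(x,11),30);f=force(1)-b;tr.append((x,round(f,2)))
    if f>5:break
print(tr,get_obs()["t"],get_obs()["tcp_pos"],pose_rack(x,11)[0])
I=[cv2.resize(get_image(c)[s][:,:,::-1],(400,400),interpolation=2) for c,s in(("top",np.s_[160:270,160:270]),("side",np.s_[125:235,190:300]))]
cv2.imwrite("pics/r1.png",np.hstack(I))
E
```

```text
base -0.023225736985223955 8.2583
[(-180, np.float64(0.38)), (-175, np.float64(0.83)), (-170, np.float64(-0.07)), (-165, np.float64(0.87)), (-160, np.float64(0.82)), (-155, np.float64(0.93)), (-150, np.float64(-0.57)), (-145, np.float64(-0.04)), (-140, np.float64(0.78)), (-135, np.float64(0.93)), (-130, np.float64(-0.21)), (-125, np.float64(0.64)), (-120, np.float64(-0.58)), (-115, np.float64(0.33)), (-100, np.float64(0.3)), (-85, np.float64(0.27)), (-70, np.float64(0.23)), (-55, np.float64(0.24)), (-40, np.float64(-0.14)), (-25, np.float64(-0.74)), (-10, np.float64(-0.06)), (5, np.float64(0.63))] 18.2583 [518.79026976 115.27631447  79.19926038] [518.8619402034984, 115.17359738375579, 79.23027252244894]
```

View pics/r1.png

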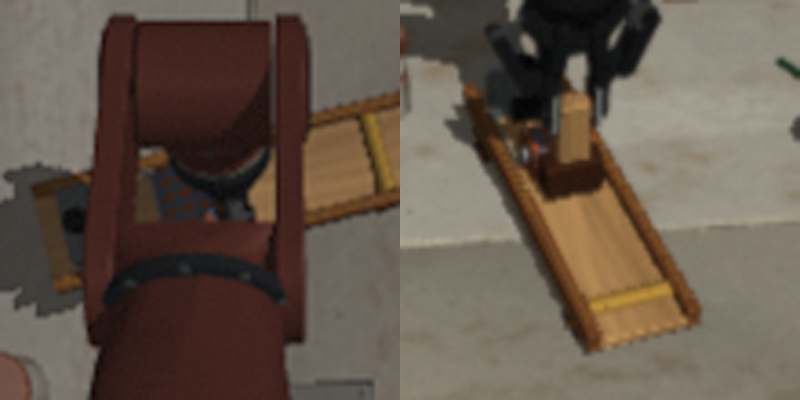

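The roller is ahead of the paddle in the track, just below the bead, with nothing else touched. Now fine steps over the bead, then to the pad.

Run:
```python
from fit import *
b=float(open("base").read());x=5;xp=None;tr=[]
while x<60:
    x+=1
    move_l(*pose_rack(x,11),12);f=force(6)-b;tr.append((x,round(float(f),2)))
    if f>1.3 and xp is None:xp=x
    if f>5 or (xp is not None and x>xp+11 and f>1.8):break
print(tr,xp,get_obs()["t"],get_obs()["grip_width"])
I=[cv2.resize(get_image(c)[s][:,:,::-1],(400,400),interpolation=2) for c,s in(("top",np.s_[160:270,160:270]),("side",np.s_[125:205,200:280]))]
cv2.imwrite("pics/r2.png",np.hstack(I))
```

```text
[(6, 0.17), (7, 0.23), (8, 0.07), (9, 0.45), (10, 0.32), (11, 0.23), (12, 0.03), (13, 0.37), (14, 0.87), (15, 2.03), (16, 2.48), (17, 1.71), (18, 1.12), (19, 0.93), (20, 0.96), (21, 0.77), (22, 0.54), (23, 0.43), (24, 0.42), (25, 0.18), (26, 0.22), (27, 0.4), (28, -0.11), (29, 0.01), (30, 0.42), (31, 0.17), (32, 0.48), (33, 0.25), (34, -0.02), (35, 0.14), (36, -0.0), (37, 0.24), (38, 0.32), (39, 0.7), (40, 2.43)] 15 30.6083 27.06289664238965
```

View pics/r2.png

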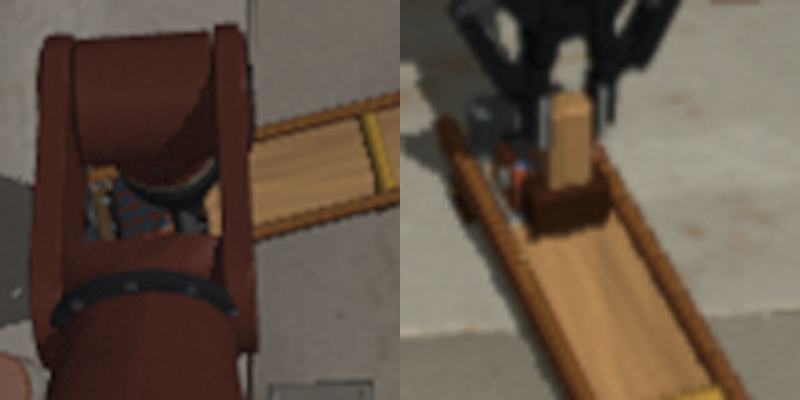

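Force log is as expected: bead climbed at x=15–16 (2.5 N peak), free drop, then pad contact at x≈39.5 (2.4 N so far). I press slightly more, hold, back off slowly, and carry the paddle over the mat.

Run:
```python
from fit import *
b=float(open("base").read())
for x in(40.4,40.8):
    move_l(*pose_rack(x,11),8);f=force(6)-b;print(x,f)
    if f>3.6:break
wait(.5);print("hold",force(8)-b)
move_l(*pose_rack(25,11),20);print("off",force(6)-b)
move_l(*pose_rack(-25,11),80);move_l(*pose_rack(-35,80),150)
M=[493.4,-226.5]
goto([*M,110],[180,0,77.3-90]);move_l([*M,4+GZ+12],None,100);wait(.2)
o=get_obs();print(o["t"],o["tcp_pos"],o["ee_rot"],o["wrist_force"],o["grip_width"])
I=[cv2.resize(get_image(c)[s][:,:,::-1],(400,400),interpolation=2) for c,s in(("top",np.s_[160:260,160:260]),("side",np.s_[125:205,200:280]))]
I+=[cv2.resize(get_image("side")[220:300,190:300,::-1],(400,290),interpolation=2)]
I[2]=np.hstack([I[2],np.zeros_like(I[2])])[:200*2][:290]
cv2.imwrite("pics/r3.png",cv2.resize(np.vstack([np.hstack(I[:2]),I[2]]),(696,600)))
```

```text
40.4 3.5325296789442286
40.8 4.8114568049431305
hold 5.411224333614146
off -0.20332929056009075
36.5333 [ 494.22150275 -227.00782306   55.04848052] [ 1.79960677e+02 -1.10679449e-01 -1.26998014e+01] [ 0.05702322  0.17386359 -1.45171415] 26.85187381254574
```

View pics/r3.png

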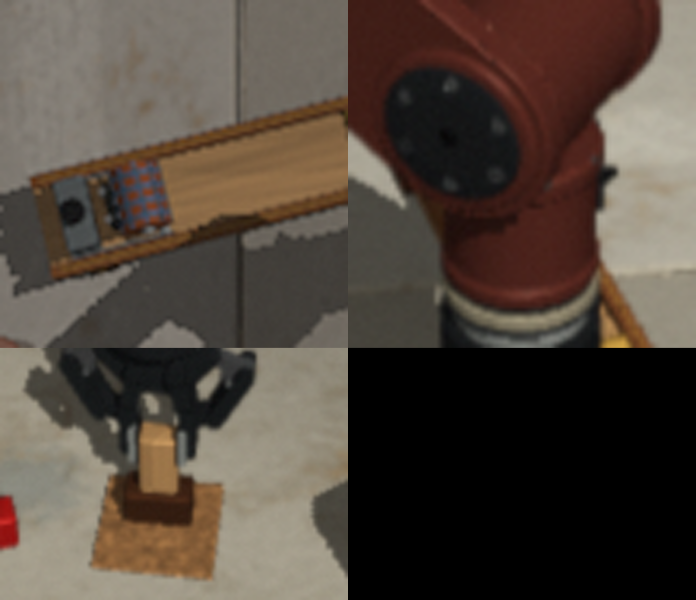

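Roller is parked between bead and pad (top view, panel px ~(140,195)). Paddle is upright above the mat. Now I set it down and release.

Run:
```python
from fit import *
M=[493.4,-226.5];z=4+GZ+3
move_l([*M,z],None,60);wait(.2);f0=np.mean([get_obs()["wrist_force"][2] for _ in range(4)])
while z>4+GZ-2:
    z-=.5;move_l([*M,z],None,15);wait(.1)
    f=np.mean([get_obs()["wrist_force"][2] for _ in range(4)]);print(z,round(f-f0,2),end="; ")
    if f-f0>2:break
grip(45);wait(.2)
move_l([*M,140],None,120);goto([330,-430,220],[180,0,-50]);wait(.2)
o=get_obs();print(o["t"],o["wrist_force"])
pm,mm={},{}
ims={c:get_image(c) for c in C}
near=lambda L,p:min(L,key=lambda d:np.hypot(d["extent"][0]-p[0],d["extent"][1]-p[1]))
for c,p in(("top",(338,217)),("side",(242,268))):
    d=near(regions_of("paddle",c),p);pm[c]=d["region"].astype(np.float32)
b=silfit(pm,PAD,4,[*M,80]);print("paddle",b.x,b.fun)
I=[cv2.resize(ims[c][s][:,:,::-1],(400,300),interpolation=2) for c,s in(("top",np.s_[185:245,300:380]),("side",np.s_[235:295,200:280]),("top",np.s_[180:255,150:250]),("side",np.s_[125:215,190:310]))]
cv2.imwrite("pics/f.png",np.vstack([np.hstack(I[:2]),np.hstack(I[2:])]))
```

```text
44.5 -0.73; 44.0 0.19; 43.5 -0.02; 43.0 0.6; 42.5 6.03; 41.6667 [-0.64282342 -0.00373871  0.67558073]
paddle [ 494.13956023 -225.1086305    81.6791772 ] 96.390625
```

View pics/f.png

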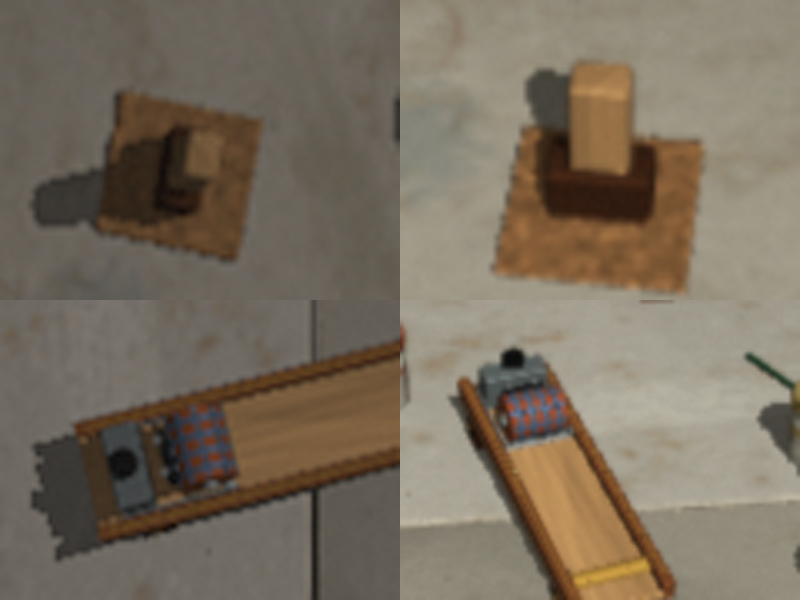

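```bash
python3 -c "
from station import *
sign_off();print(get_obs()['t'])"
```

```text
the job is handed in; nothing more can be done
the job is handed in; nothing more can be done
```

The roller is parked between the steel bead and the sprung pad, and the paddle is back upright on its cork mat. I signed off just after 42 s, against the 67 s limit.

**Roller:** I pushed it only with the wooden paddle, never the fingers. It went over the bead at about 2.5 N peak, then I pressed it against the pad at about 5 N for half a second and backed off slowly. Pictures after backing off and at the end, with the arm away, show it still there.

**Paddle:** I set it down and let go. The last camera fit puts it about 1.6 mm from the mat centre and turned about 4° from square. Contact on setting down read about 6 N, above the 2 N at which I meant to stop. The arm was clear of everything when I handed in.

**Disagreements:** The two cameras differed by about 7 mm on where the rack lies along its length, so I found the bead and pad by feel. The felt bead position (about 62 mm uphill of the rack's centre) matched the pictures (60 to 61 mm).

**Not checked:** I did not re-measure the jar, cup and beaker at the end. The arm's path stayed clear of them, and no unexpected force showed at the points where I read the wrist.

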